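# Take the long tablet strip from the strip stand

## Task

Lay the long ten-tablet blister strip in the steel tray for the ward round. It lies between low rails on the dark grey two-lane stand and cannot be gripped there: slide it forward along its lane until its front end overhangs the stand's front lip but still lies flat, take it by the overhanging end, and lay it flat in the middle of the tray, lengthwise, without letting it fall. Leave the short strip in its lane.

Things in the scene. Friction and masses are not known exactly. Their poses are not given: they have to be found in the camera images.
- strip_center (a point): Centre (half-way up) of the rigid silver-grey blister strip with ten round tablets: 90 mm long (its y axis, along the lane), 38 mm wide (x), 5 mm thick (z up), about 20 g. It lies loose in either lane, its top level with the rails, about 4 mm of play each side; it tips off the lip when over 45 mm overhang.
- stand_lip (a point): Middle of the fixed dark grey stand's front lip, at lane-floor level, 60 mm above the bench; x points back along the lanes, y left, z up. Lanes centred at y = +27 and -27 mm, 46 mm wide, between rails 8 mm wide, 5 mm high; open at the front (x = 0), a 5 mm high stop at x = 190 mm behind. At least 40 mm of lane is empty behind the strip. Free space before the lip down to the bench.
- short_center (a point): Centre of the short silver blister strip with six oblong white capsules, 56 mm long, 38 mm wide, 5 mm thick, in the other lane; it stays there.
- tray_floor (a point): Centre of the inner floor of the shallow rectangular stainless tray, fixed on the bench. Outside 180 x 140 mm, walls 3 mm thick, floor 3 mm above the bench, rim 20 mm above the bench. Its x axis runs along the long side, y along the short side, z up.

How it is judged:
On the way:
1. the long strip overhangs the front lip by at least 20 mm while it still lies flat on its lane (x of strip_center in the frame of stand_lip between -0.005 and 0.025 m and z of strip_center in the frame of stand_lip between -0.004 and 0.006 m and angle between strip_center's own z axis and vertical below 0.12 rad), for 0.2 s.
At the end, for the whole second after the job is handed in: The long strip lies at rest, flat (within 7 degrees) on the tray floor, its centre within 25 mm of the tray's middle and its length along the tray's long side within 17 degrees; the short strip is within 20 mm of where it lay (horizontal distance between strip_center and tray_floor below 0.025 m and z of strip_center in the frame of tray_floor below 0.008 m and angle between the y axis of strip_center and the x axis of tray_floor, either way round below 0.3 rad and angle between strip_center's own z axis and vertical below 0.12 rad and linear speed of strip below 0.02 m/s and distance of short_center from where it was at the start of the episode below 0.02 m); the robot touches nothing.
It fails at once if the long strip falls freely (untouched by the fingers and faster than 0.8 m/s) (linear speed of strip above 0.8 m/s and contact force between the fingers and strip below 0.01 N).
It fails at once if the short strip is moved by more than 20 mm (distance of short_center from where it was at the start of the episode above 0.02 m).
It also fails if it takes over 58 s, if anything falls off the work surface, if the arm or the gripper's body presses on something with over 40 N, if the wrist force passes 120 N, or if a joint passes its speed limit or range.

## Robot

A 7-joint arm with a two-finger parallel gripper is mounted at the origin on a cart in front of the work surface, level with it; the furniture and walls round the work are solid. World frame = base frame: x ahead of the robot, y to its left, z up, the work surface at z = 0. Lengths are in m, angles in rad, forces in N, time in s.
With the tool pointing down it reaches from about 0.425 to 0.875 m from the base axis. Payload 4.7 kg.
Tool frame: the origin (TCP) lies between the finger pads; the fingertips stand manip.tip_reach ahead of it and the grasp point (between the pads) lies 5 mm behind it (manip.tip_reach is the distance from the TCP to the fingertips, in m); z points along the fingers, x is the direction in which the jaws open and shut, and the axes are right-handed (so a half turn about z gives the same grasp; the last joint's range is limited). The gripper opens to 87 mm and grips with 3 to 60 N. Pads are 19 mm wide; open, the fingers measure 117 mm over their backs; the gripper's body (75 mm by 190 mm) begins 51 mm behind the grasp point.
Start: joints at [1.33, 0.321, -0.07, 1.45, 0.023, 1.371, -0.057], TCP at [0.164, -0.629, 0.237] pointing down, gripper open.
Joint ranges: [-2.86, 2.86], [-0.3, 2.09], [-1.38, 1.24], [0.06, 2.45], [-1.56, 4.7], [0.09, 2.05], [-2.69, 2.69]. Speed limits (rad/s): [2.57, 2.57, 3.14, 3.14, 3.14, 3.14, 3.14].

## Interface

Orientations are given as a rotation vector (axis times angle).
In Python, from workcell import manip gives the robot as it stands.
- The arm moves only by the shell command python3 -m creep 'ROWS' [OPENING] [FORCE]. ROWS is a JSON object of lists of equal length, an entry for each row: "linear": the shift along the world's x, y, z in units of 0.1 m (1.0 is 0.1 m), a list of three; "twist": the turn, a rotation vector about the world's x, y, z in units of pi rad (1.0 is pi rad), a list of three. A call has 1 to 5 rows; each row is the pose to reach, as a shift and turn from the pose commanded when the call began, turning the shorter way round; what a row does not reach only later rows make up. A row lasts 1/10 s, in which the tool goes at most 50 mm and 8.59 degrees, less where a joint would pass 70% of its speed; a pose out of reach is approached as far as the arm can. A call with a number of a shift or a turn outside -1 to 1 is refused whole. A call with a gripper value outside its range is refused whole. OPENING is the gripper command: -1 is fully open, 1 is shut, values between are in proportion, set as the call begins (- or left out, the last holds). The fingers move at their own pace and stop on an object; FORCE is the grip in N (left out, the last holds). Time passes only in rows, so rows that repeat a pose let the fingers close. It gives the time, the measured TCP pose, the force and the opening at its end, in the units of the state.
- manip.sense(): the state, without advancing time (a new reading comes with each control period).
- manip.snapshot(name): name is "scene" or "top" or "wrist"; returns a dict with "img" (400x640x3 uint8, blue, green, red), "z_map" (400x640 float32, m along the optical axis (not along the pixel's ray), 0 where there is no reading), "camera_matrix" (3x3 intrinsics, pixels), "extrinsics" (4x4, takes a point from world to camera coordinates). Camera axes: x right, y up, looking along -z (the intrinsics and any distortion apply to the point x, -y, -z); pixel columns grow to the right and rows downward; lengths in m; the calibration is good to about 2 mm. A picture is of the moment at which its call begins.
- manip.close_job(): hands the job in, once; it reports no verdict.
The state is a dict: "clock": time; "qpos": joint angles; "joint_velocities": joint speeds; "joint_torque": joint torques, N m; "position": TCP position; "ee_rot": TCP orientation; "force": force on the tool from outside, world axes, zero at the start; "wrist_torque": the same for the moment, N m; "finger_gap": finger opening in m.
Only numpy, scipy, OpenCV 4.12 (cv2) and the standard library are available. Lean on these libraries where they do the work, as an engineer would, in place of code of your own. Each camera call takes 0.05 s, during which the arm holds its last target. There are 200 camera calls.

## Working session

There is one attempt and no reset: what is moved stays moved. The work goes in short steps, Python scripts to look and compute and a shell command to move; the robot and the scene stay as the last step left them, time stands still between calls to the robot, and variables do not carry over. Pictures are saved under pics/ and viewed, about 8 in all and at most 12, crops included, and the job is handed in when it is done.

```bash
mkdir -p pics
cat > h.py <<'E'
from workcell import manip
import numpy as np, cv2
def snap(n,f):
    s=manip.snapshot(n); np.savez('pics/'+f+'.npz',**{k:s[k] for k in s}); cv2.imwrite('pics/'+f+'.png',s['img']); return s
def load(f): return dict(np.load('pics/'+f+'.npz'))
def pt(s,u,v,z=None):
    K=s['camera_matrix'];E=s['extrinsics'];R=E[:3,:3];t=E[:3,3]
    r=np.array([(u-K[0,2])/K[0,0],-(v-K[1,2])/K[1,1],-1.])
    c=-R.T@t; d=R.T@r
    k=s['z_map'][int(v),int(u)] if z is None else (z-c[2])/d[2]
    return c+k*d
E
python3 - <<'E'
from h import *
s=snap('top','top1');snap('scene','scene1')
q=manip.sense();print({k:np.round(v,3) for k,v in q.items()},manip.tip_reach)
print(-s['extrinsics'][:3,:3].T@s['extrinsics'][:3,3])
E
```

```text
{'clock': np.float64(0.1), 'qpos': array([ 1.33 ,  0.322, -0.07 ,  1.452,  0.023,  1.371, -0.057]), 'joint_velocities': array([ 0.002, -0.001,  0.   , -0.003,  0.001, -0.   ,  0.   ]), 'joint_torque': array([-0.0000e+00, -4.9257e+01, -4.0600e-01, -3.1340e+01, -6.4000e-02,
        4.0000e-02,  0.0000e+00]), 'position': array([ 0.164, -0.629,  0.236]), 'ee_rot': array([-2.485e+00,  1.921e+00,  2.000e-03]), 'force': array([ 0.063,  0.256, -0.057]), 'wrist_torque': array([ 0.04 , -0.036,  0.023]), 'finger_gap': np.float64(0.087)} 0.014
[ 0.36778509 -0.03562232  0.9190484 ]
```

View pics/top1.png

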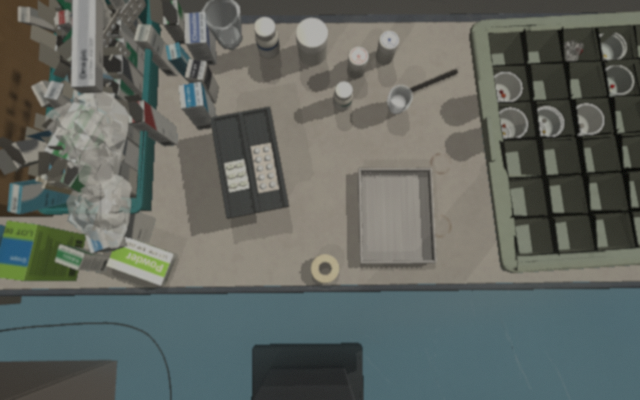

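View pics/scene1.png

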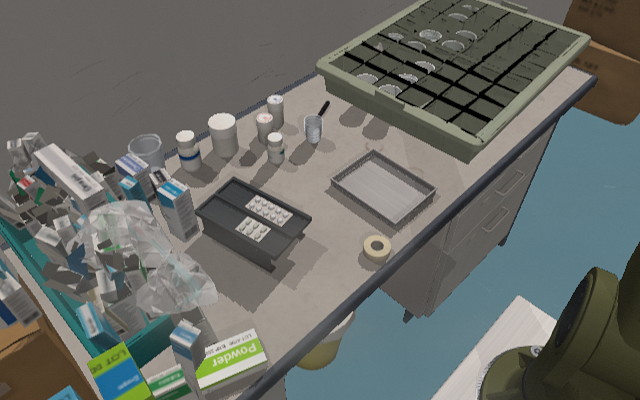

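Run:
```python
from h import *
s=load('top1');c=s['img'][95:275,180:440]
cv2.imwrite('pics/c1.png',cv2.resize(c,None,fx=3,fy=3,interpolation=cv2.INTER_CUBIC))
```

```text
(no output)
```

View pics/c1.png

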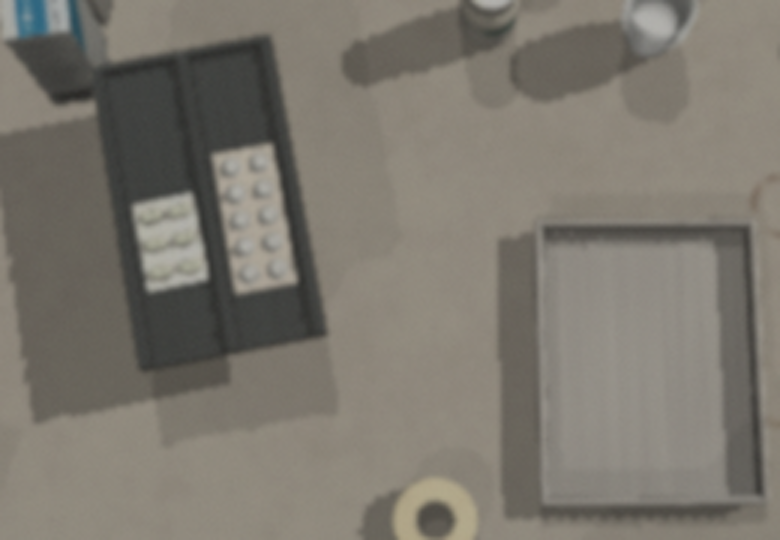

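```bash
cat > m.py <<'E'
from h import *
s=load('top1')
P=lambda l,z:np.array([pt(s,180+a/3-.3,95+b/3-.3,z) for a,b in l])
st=P([(97,68),(270,37),(326,333),(141,370)],.065);sp=P([(211,154),(272,143),(298,285),(236,295)],.065);tr=P([(538,222),(753,222),(763,500),(543,503)],.02)
sh=P([(132,204),(192,193),(208,284),(147,293)],.065)
for n,p in zip('stand strip tray short'.split(),(st,sp,tr,sh)):
    d=p[0]+p[1]-p[2]-p[3]; w=p[0]+p[3]-p[1]-p[2]
    print(n,p.round(3).tolist(),'c',p.mean(0).round(4),'L',np.linalg.norm(d)/2,'W',np.linalg.norm(w)/2,'ang',np.arctan2(d[1],d[0]),np.arctan2(-w[0],w[1]))
for u,v in [(251,215),(268,170),(220,170),(395,220),(300,230)]: print(u,v,pt(s,u,v).round(4))
E
python3 m.py
```

```text
stand [[0.676, 0.159, 0.065], [0.695, 0.05, 0.065], [0.505, 0.015, 0.065], [0.484, 0.127, 0.065]] c [0.5902 0.0878 0.065 ] L 0.19383644717013576 W 0.11208118920717997 ang 0.17495522512844744 0.18314576770548405
strip [[0.619, 0.086, 0.065], [0.626, 0.049, 0.065], [0.535, 0.032, 0.065], [0.53, 0.07, 0.065]] c [0.5775 0.0593 0.065 ] L 0.09143079002637917 W 0.038367227184319806 ang 0.1817194172979182 0.16371586344656797
tray [[0.584, -0.12, 0.02], [0.583, -0.26, 0.02], [0.403, -0.257, 0.02], [0.403, -0.118, 0.02]] c [ 0.4934 -0.1888  0.02  ] L 0.18015148387825775 W 0.13914132529131296 ang -0.01523520517010971 -0.0049249988412710406
short [[0.588, 0.135, 0.065], [0.594, 0.098, 0.065], [0.537, 0.087, 0.065], [0.531, 0.124, 0.065]] c [0.5625 0.111  0.065 ] L 0.057795721164029486 W 0.037487777804600136 ang 0.1851129751750597 0.15798429000201766
251 215 [0.4979 0.0914 0.0033]
268 170 [0.5736 0.053  0.0614]
220 170 [0.5729 0.1406 0.0683]
395 220 [ 0.485  -0.1893  0.0017]
300 230 [ 0.4677 -0.0038  0.0014]
```

Run:
```python
from h import *
s=load('top1')
for n,(a,b,c,d) in dict(crate=(470,20,640,270),box=(180,75,214,125),boxes=(180,0,214,80),bot=(330,80,355,110),bot2=(295,15,330,60),bag=(60,90,160,250)).items():
    Q=np.array([pt(s,u,v) for u in range(a,c,3) for v in range(b,d,3) if s['z_map'][v,u]>0]); q=Q[Q[:,2]>.03]
    print(n,np.percentile(q[:,2],[50,90,100]).round(3),q.min(0).round(3),q.max(0).round(3))
u=np.array([np.cos(.178),np.sin(.178)]);v=np.array([-u[1],u[0]])
lip=np.array([.4945,.071])
for n,x in dict(behind=.145,pushend=.067,grip=-.017).items(): print(n,lip+u*x-.0262*v)
```

```text
crate [0.075 0.088 0.103] [ 0.385 -0.689  0.03 ] [ 0.859 -0.337  0.103]
box [0.109 0.127 0.131] [0.664 0.156 0.03 ] [0.777 0.227 0.131]
boxes [0.092 0.118 0.122] [0.731 0.155 0.03 ] [0.93  0.236 0.122]
bot [0.066 0.07  0.071] [ 0.71  -0.107  0.03 ] [ 0.742 -0.071  0.071]
bot2 [0.084 0.087 0.089] [ 0.808 -0.057  0.032] [ 0.868 -0.003  0.089]
bag [0.187 0.225 0.243] [0.427 0.248 0.03 ] [0.741 0.433 0.243]
behind [0.64184798 0.07088789]
pushend [0.5650804  0.05707709]
grip [0.48240762 0.04220392]
```

```bash
python3 -m creep '{"linear":[[0.22,0.33,0],[0.45,0.67,0],[0.68,1,0]],"twist":[[0,0,-0.01],[0,0,-0.02],[0,0,-0.0245]]}' 1 20
for i in 1 2 3 4 5; do python3 -m creep '{"linear":[[0.22,0.33,0],[0.45,0.67,0],[0.68,1,0]],"twist":[[0,0,0],[0,0,0],[0,0,0]]}' | tail -1; done
python3 -m creep '{"linear":[[0.22,0.33,0],[0.45,0.67,0],[0.67,0.99,0],[0.67,0.99,0],[0.67,0.99,0]],"twist":[[0,0,0],[0,0,0],[0,0,0],[0,0,0],[0,0,0]]}'
```

```text
clock: 0.4
position: [0.2322, -0.5275, 0.2358]
ee_rot: [-2.408, 2.017, 0.002]
force: [-0.1, -0.4, -0.0]
finger_gap: 0.07
finger_gap: 0.0469
finger_gap: 0.0232
finger_gap: 0.0029
finger_gap: 0.0008
finger_gap: 0.0005
clock: 2.4
position: [0.6385, 0.0711, 0.2356]
ee_rot: [2.412, -2.012, -0.003]
force: [-0.5, -0.4, 0.4]
finger_gap: 0.0003
```

```bash
python3 -m creep '{"linear":[[0,0,-0.4],[0,0,-0.8],[0,0,-1],[0,0,-1],[0,0,-1]],"twist":[[0,0,0],[0,0,0],[0,0,0],[0,0,0],[0,0,0]]}'
python3 -c "
from h import *
s=snap('wrist','w1');print(manip.sense()['force'])"
```

```text
clock: 2.9
position: [0.6389, 0.0685, 0.1372]
ee_rot: [2.408, -2.017, 0.001]
force: [0.2, -0.2, -0.2]
finger_gap: 0.0002
[-0.43087604 -0.00211878  0.91043905]
```

View pics/w1.png

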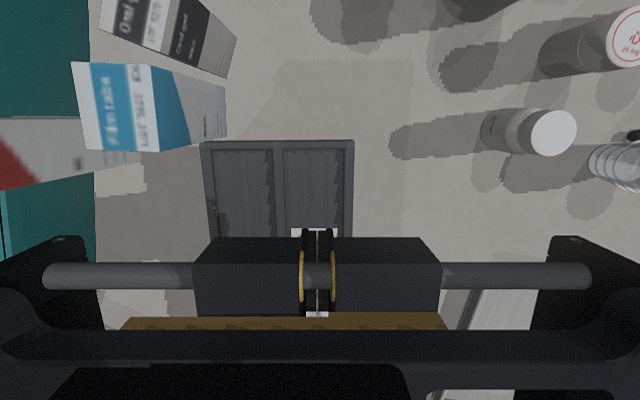

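Run:
```python
from h import *
s=load('w1')
u=np.array([np.cos(.178),np.sin(.178)]);v=np.array([-u[1],u[0]]);lip=np.array([.4945,.071])
for a,b,z in [(292,229,.065),(336,229,.065),(201,142,.065),(354,141,.065),(208,150,.065),(346,149,.065)]:
    p=pt(s,a,b,z);print(a,b,p.round(4),pt(s,a,b).round(4),'stand',(p[:2]-lip)@u,(p[:2]-lip)@v)
c=s['img'][130:330,190:450];cv2.imwrite('pics/c2.png',cv2.resize(c,None,fx=3,fy=3,interpolation=cv2.INTER_CUBIC))
```

```text
292 229 [0.6234 0.085  0.065 ] [0.6216 0.0851 0.0606] stand 0.12937497259700378 -0.009029693172414302
336 229 [0.6296 0.0501 0.065 ] [0.6281 0.0495 0.061 ] stand 0.1292648612050316 -0.04453061562563779
201 142 [0.68  0.162 0.065] [0.6798 0.1626 0.0634] stand 0.19868763077100593 0.05667621781660948
354 141 [0.7006 0.0504 0.065 ] [6.967e-01 4.130e-02 4.000e-04] stand 0.19916881673050768 -0.05675948381342019
208 150 [0.675  0.1564 0.065 ] [0.6751 0.1563 0.0654] stand 0.1927889467726742 0.0521027700609282
346 149 [0.6938 0.0551 0.065 ] [0.6939 0.0552 0.0662] stand 0.19329589753370263 -0.050973873362241906
```

View pics/c2.png

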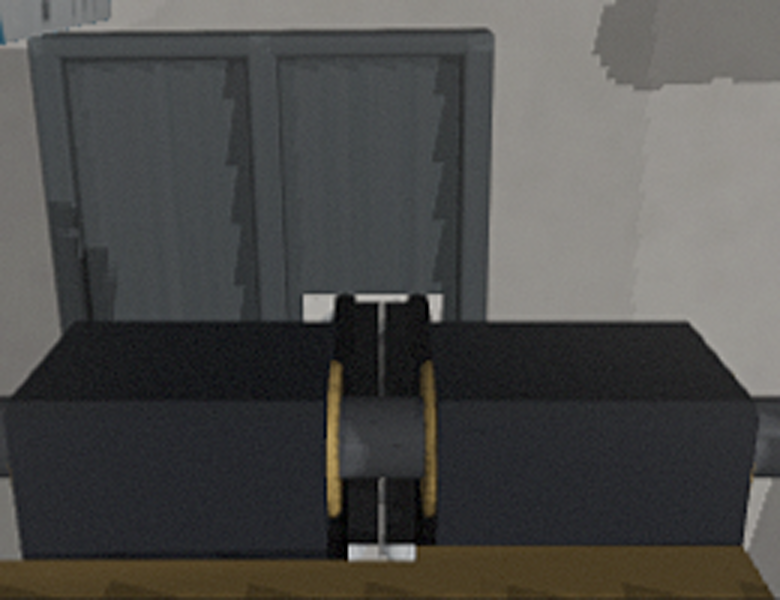

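Run:
```python
from h import *
u=np.array([np.cos(.178),np.sin(.178)]);v=np.array([-u[1],u[0]])
c=np.array([.644,.0695])
for f,(a,b,cc,d) in dict(top1=(150,60,230,150),w1=(0,0,250,240)).items():
    s=load(f);Q=np.array([pt(s,x,y) for x in range(a,cc) for y in range(b,d) if s['z_map'][y,x]>0]);Q=Q[Q[:,2]>.09]
    e=Q[:,:2]-c; X=e@u;Y=e@v
    m=(X<.075)&(Y<.14); print(f,m.sum(), [(round(x,3),round(y,3),round(z,3)) for x,y,z in zip(X[m],Y[m],Q[m,2])][:12])
```

```text
top1 528 [(np.float64(0.075), np.float64(0.122), np.float64(0.126)), (np.float64(0.074), np.float64(0.123), np.float64(0.124)), (np.float64(0.071), np.float64(0.122), np.float64(0.127)), (np.float64(0.069), np.float64(0.123), np.float64(0.127)), (np.float64(0.068), np.float64(0.123), np.float64(0.125)), (np.float64(0.065), np.float64(0.123), np.float64(0.127)), (np.float64(0.064), np.float64(0.124), np.float64(0.125)), (np.float64(0.062), np.float64(0.124), np.float64(0.125)), (np.float64(0.06), np.float64(0.124), np.float64(0.125)), (np.float64(0.074), np.float64(0.12), np.float64(0.127)), (np.float64(0.072), np.float64(0.12), np.float64(0.128)), (np.float64(0.071), np.float64(0.121), np.float64(0.125))]
w1 4662 [(np.float64(0.033), np.float64(0.085), np.float64(0.2)), (np.float64(0.034), np.float64(0.084), np.float64(0.2)), (np.float64(0.033), np.float64(0.085), np.float64(0.199)), (np.float64(0.033), np.float64(0.085), np.float64(0.199)), (np.float64(0.033), np.float64(0.084), np.float64(0.199)), (np.float64(0.033), np.float64(0.085), np.float64(0.199)), (np.float64(0.033), np.float64(0.085), np.float64(0.198)), (np.float64(0.033), np.float64(0.084), np.float64(0.199)), (np.float64(0.033), np.float64(0.084), np.float64(0.199)), (np.float64(0.033), np.float64(0.085), np.float64(0.198)), (np.float64(0.033), np.float64(0.084), np.float64(0.199)), (np.float64(0.032), np.float64(0.085), np.float64(0.198))]
```

```bash
python3 -m creep '{"linear":[[0.05,0.02,0],[0.05,0.02,-0.2],[0.05,0.02,-0.4],[0.05,0.02,-0.5],[0.05,0.02,-0.5]],"twist":[[0,0,0],[0,0,0],[0,0,0],[0,0,0],[0,0,0]]}'
python3 -m creep '{"linear":[[0,0,-0.04],[0,0,-0.08],[0,0,-0.08],[0,0,-0.08]],"twist":[[0,0,0],[0,0,0],[0,0,0],[0,0,0]]}'
```

```text
clock: 3.45
position: [0.6435, 0.0719, 0.0859]
ee_rot: [2.409, -2.015, -0.002]
force: [-0.5, -1.1, 0.2]
finger_gap: 0.0003
clock: 3.85
position: [0.644, 0.072, 0.079]
ee_rot: [-2.41, 2.015, -0.001]
force: [0.1, 0.0, 0.4]
finger_gap: 0.0003
```

```bash
python3 -m creep '{"linear":[[0,0,-0.015],[0,0,-0.025],[0,0,-0.025]],"twist":[[0,0,0],[0,0,0],[0,0,0]]}'
python3 -m creep '{"linear":[[-0.05,-0.009,0],[-0.1,-0.018,0],[-0.15,-0.027,0],[-0.2,-0.036,0],[-0.25,-0.045,0]],"twist":[[0,0,0],[0,0,0],[0,0,0],[0,0,0],[0,0,0]]}'
python3 -m creep '{"linear":[[-0.05,-0.009,0],[-0.1,-0.018,0],[-0.15,-0.027,0],[-0.2,-0.036,0],[-0.25,-0.045,0]],"twist":[[0,0,0],[0,0,0],[0,0,0],[0,0,0],[0,0,0]]}'
python3 -c "
from h import *
s=snap('top','t2')
c=s['img'][95:275,180:440];cv2.imwrite('pics/t2c.png',cv2.resize(c,None,fx=3,fy=3,interpolation=cv2.INTER_CUBIC))
print(manip.sense()['position'])"
```

```text
clock: 4.15
position: [0.6437, 0.0719, 0.076]
ee_rot: [2.41, -2.015, -0.0]
force: [0.0, -0.3, -0.3]
finger_gap: 0.0002
clock: 4.65
position: [0.6183, 0.0673, 0.0761]
ee_rot: [2.41, -2.015, 0.0]
force: [-1.1, 0.2, -1.0]
finger_gap: 0.0006
clock: 5.15
position: [0.5934, 0.0629, 0.0761]
ee_rot: [2.41, -2.015, 0.0]
force: [0.8, -0.5, -0.5]
finger_gap: 0.0004
[0.59261118 0.06276253 0.0760019 ]
```

View pics/t2c.png

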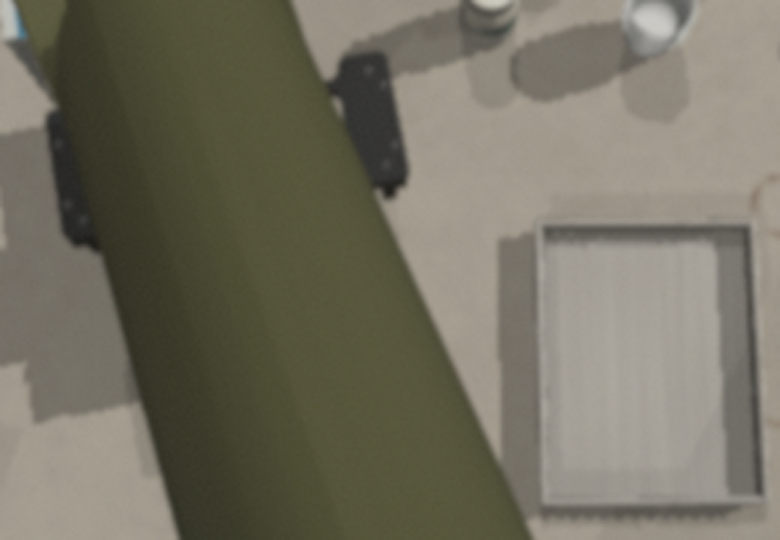

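```bash
python3 -m creep '{"linear":[[-0.05,-0.009,0],[-0.1,-0.018,0],[-0.15,-0.027,0],[-0.2,-0.036,0],[-0.24,-0.043,0]],"twist":[[0,0,0],[0,0,0],[0,0,0],[0,0,0],[0,0,0]]}'
python3 -c "
from h import *
s=snap('scene','s2')
c=s['img'][150:300,170:370];cv2.imwrite('pics/s2c.png',cv2.resize(c,None,fx=4,fy=4,interpolation=cv2.INTER_CUBIC))
print(manip.sense()['position'])"
```

```text
clock: 5.7
position: [0.5693, 0.0586, 0.0761]
ee_rot: [2.41, -2.015, 0.0]
force: [0.6, -0.1, 0.4]
finger_gap: 0.0004
[0.56872916 0.05841716 0.07599969]
```

View pics/s2c.png

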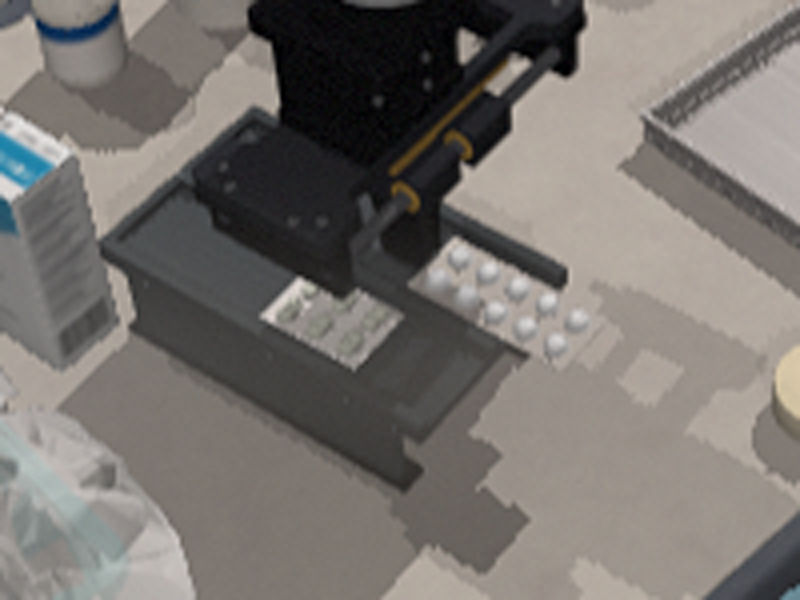

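Run:
```python
from h import *
s=load('s2')
u=np.array([np.cos(.178),np.sin(.178)]);v=np.array([-u[1],u[0]]);lip=np.array([.4945,.071])
for n,a,b,z in [('fr',614,320,.065),('fl',558,363,.065),('bl',410,285,.065),('br',456,237,.065),('railR',567,270,.065),('railM',526,352,.065),('railL',420,437,.065)]:
    p=pt(s,170+a/4-.4,150+b/4-.4,z);print(n,p.round(4),'stand',((p[:2]-lip)@u).round(4),((p[:2]-lip)@v).round(4), pt(s,170+a/4,150+b/4).round(3))
p=manip.sense()['position'][:2];print((p-lip)@u,(p-lip)@v)
```

```text
fr [0.4696 0.0236 0.065 ] stand -0.0329 -0.0422 [ 0.506 -0.016 -0.002]
fl [0.4698 0.0598 0.065 ] stand -0.0263 -0.0067 [0.473 0.055 0.057]
bl [0.5524 0.0763 0.065 ] stand 0.058 -0.005 [0.555 0.073 0.059]
br [0.5596 0.0404 0.065 ] stand 0.0586 -0.0416 [0.563 0.037 0.058]
railR [0.5068 0.0174 0.065 ] stand 0.0027 -0.0549 [0.507 0.016 0.063]
railM [0.4847 0.0656 0.065 ] stand -0.0106 -0.0035 [0.519 0.033 0.004]
railL [0.4833 0.1319 0.065 ] stand -0.0003 0.0619 [0.486 0.129 0.059]
0.07082839020472964 -0.02552715569114842
```

```bash
python3 -m creep '{"linear":[[0.03,0.005,0],[0.05,0.009,0.1],[0.05,0.009,0.4],[0.05,0.009,0.7],[0.05,0.009,0.7]],"twist":[[0,0,0],[0,0,0],[0,0,0],[0,0,0],[0,0,0]]}'
python3 -m creep '{"linear":[[-0.3,-0.054,0],[-0.6,-0.11,0],[-0.914,-0.164,0],[-0.914,-0.164,0],[-0.914,-0.164,0]],"twist":[[0,0,0],[0,0,0],[0,0,0],[0,0,0],[0,0,0]]}' -0.38
python3 -c "
from h import *
s=snap('wrist','w2')
cv2.imwrite('pics/w2c.png',s['img'])
print(manip.sense()['position'],manip.sense()['finger_gap'])"
```

```text
clock: 6.25
position: [0.5783, 0.0606, 0.1513]
ee_rot: [-2.406, 2.011, -0.01]
force: [0.2, 0.1, 0.2]
finger_gap: 0.0002
clock: 6.75
position: [0.4838, 0.0429, 0.1466]
ee_rot: [-2.409, 2.016, -0.003]
force: [0.3, -0.6, 1.1]
finger_gap: 0.0329
[0.48447312 0.04323176 0.14671282] 0.036403172979725694
```

View pics/w2c.png

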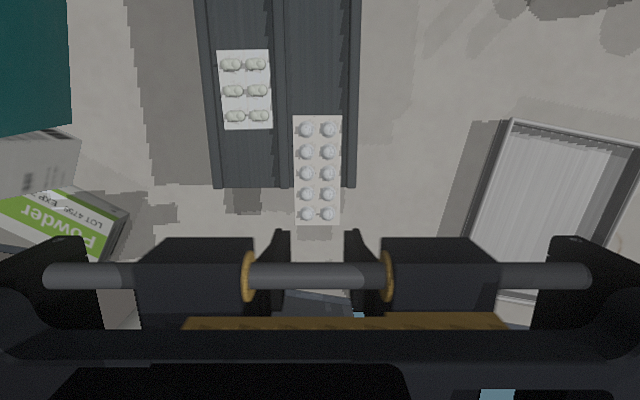

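Run:
```python
from h import *
s=load('w2')
p=lambda a,b,z=.065:pt(s,a,b,z)[:2]
A=[p(293,115),p(342,115),p(341,226),p(295,226)];L=[p(214,188),p(356,187)]
c=np.mean(A,0);l=np.mean(L,0);d=(A[0]+A[1]-A[2]-A[3])/2
print(np.round(A,4),'c',c,'len',np.linalg.norm(d),'ang',np.arctan2(d[1],d[0]),'lip',l,L)
u=d/np.linalg.norm(d);v=np.array([-u[1],u[0]])
q=manip.sense()['position'][:2];print('c rel lip',(c-l)@u,'tcp rel strip',(q-c)@u,(q-c)@v)
a,b=p(357,157),p(197,22)
```

```text
[[0.5559 0.073 ]
 [0.5624 0.0366]
 [0.4745 0.0195]
 [0.4677 0.0575]] c [0.5151054  0.04664352] len 0.08952409045354116 ang 0.18294391156757533 lip [0.49908726 0.07062044] [array([0.48860071, 0.12697455]), array([0.50957382, 0.01426634])]
c rel lip 0.011388824049110752 tcp rel strip -0.030741787113615516 0.0022179574593277586
```

```bash
python3 -m creep '{"linear":[[0,-0.02,0],[0,-0.02,-0.2],[0,-0.02,-0.4],[0,-0.02,-0.55],[0,-0.02,-0.55]],"twist":[[0,0,0],[0,0,0],[0,0,0],[0,0,0],[0,0,0]]}'
python3 -m creep '{"linear":[[0,0,-0.1],[0,0,-0.2],[0,0,-0.2],[0,0,-0.2]],"twist":[[0,0,0],[0,0,0],[0,0,0],[0,0,0]]}'
python3 -c "
from h import *
s=snap('wrist','w3')
cv2.imwrite('pics/w3c.png',s['img'][80:320,180:460].repeat(2,0).repeat(2,1))
print(manip.sense()['position'],manip.sense()['finger_gap'])"
```

```text
clock: 7.3
position: [0.4824, 0.0414, 0.0891]
ee_rot: [2.409, -2.014, -0.007]
force: [-0.1, 0.1, 0.4]
finger_gap: 0.0595
clock: 7.7
position: [0.4834, 0.0413, 0.0711]
ee_rot: [2.41, -2.015, -0.0]
force: [-0.3, -0.4, 0.8]
finger_gap: 0.0602
[0.48370596 0.04124473 0.07137189] 0.0601314417628201
```

View pics/w3c.png

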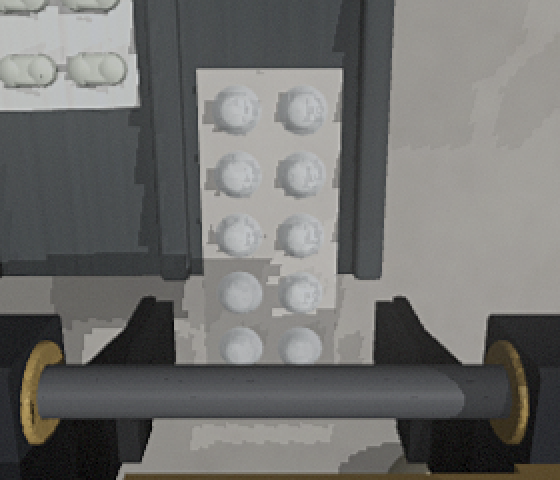

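```bash
python3 -m creep '{"linear":[[0,0,0],[0,0,0],[0,0,0],[0,0,0],[0,0,0]],"twist":[[0,0,0],[0,0,0],[0,0,0],[0,0,0],[0,0,0]]}' 1 20
python3 -m creep '{"linear":[[0,0,0],[0,0,0],[0,0,0],[0,0,0],[0,0,0]],"twist":[[0,0,0],[0,0,0],[0,0,0],[0,0,0],[0,0,0]]}'
python3 -m creep '{"linear":[[0,0,0.05],[0,0,0.1],[0,0,0.2],[0,0,0.3],[0,0,0.3]],"twist":[[0,0,0],[0,0,0],[0,0,0],[0,0,0],[0,0,0]]}'
python3 -c "
from h import *
s=snap('wrist','w4')
cv2.imwrite('pics/w4c.png',s['img'][80:320,180:460].repeat(2,0).repeat(2,1))
print(manip.sense()['position'],manip.sense()['finger_gap'])"
```

```text
clock: 8.25
position: [0.4835, 0.0411, 0.0712]
ee_rot: [-2.41, 2.015, -0.0]
force: [-0.7, -0.5, 0.7]
finger_gap: 0.0376
clock: 8.75
position: [0.4835, 0.0412, 0.0712]
ee_rot: [-2.41, 2.015, -0.0]
force: [-0.6, 0.1, 3.0]
finger_gap: 0.0373
clock: 9.25
position: [0.4848, 0.0413, 0.1031]
ee_rot: [-2.408, 2.014, -0.005]
force: [0.1, 0.7, 0.2]
finger_gap: 0.0371
[0.48427202 0.04114585 0.10223611] 0.03776914157701946
```

View pics/w4c.png

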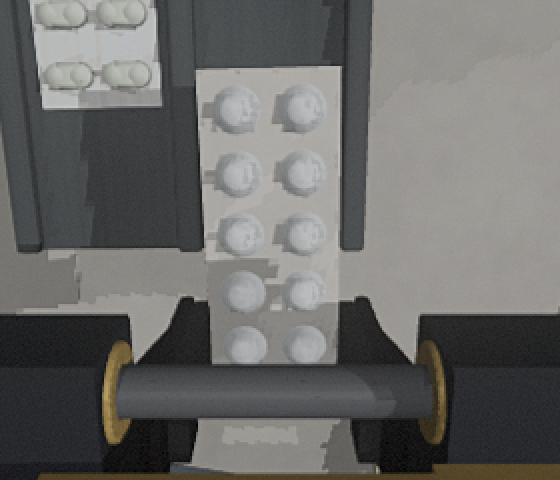

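```bash
python3 -m creep '{"linear":[[-0.01,-0.15,0.1],[-0.03,-0.4,0.1],[-0.05,-0.65,0.1],[-0.07,-0.8,0.1],[-0.07,-0.8,0.1]],"twist":[[0,0,0],[0,0,-0.01],[0,0,-0.02],[0,0,-0.03],[0,0,-0.03]]}'
python3 -m creep '{"linear":[[-0.01,-0.15,0],[-0.03,-0.4,0],[-0.05,-0.65,0],[-0.08,-0.8,0],[-0.08,-0.8,0]],"twist":[[0,0,0],[0,0,-0.01],[0,0,-0.02],[0,0,-0.03],[0,0,-0.03]]}'
python3 -m creep '{"linear":[[-0.01,-0.15,-0.1],[-0.03,-0.4,-0.3],[-0.05,-0.6,-0.5],[-0.07,-0.7,-0.6],[-0.07,-0.7,-0.6]],"twist":[[0,0,0],[0,0,0],[0,0,0],[0,0,0],[0,0,0]]}'
python3 -c "
from h import *
s=snap('wrist','w5')
cv2.imwrite('pics/w5c.png',s['img'])
print(manip.sense()['position'],manip.sense()['finger_gap'])"
```

```text
clock: 9.8
position: [0.4759, -0.0411, 0.1108]
ee_rot: [2.307, -2.131, -0.0]
force: [-0.0, 1.1, -0.2]
finger_gap: 0.0376
clock: 10.3
position: [0.4676, -0.122, 0.1108]
ee_rot: [2.202, -2.24, -0.0]
force: [0.4, 0.3, 0.3]
finger_gap: 0.0378
clock: 10.8
position: [0.4597, -0.1893, 0.0492]
ee_rot: [2.207, -2.234, -0.006]
force: [-0.3, 0.3, -0.9]
finger_gap: 0.0378
[ 0.46089566 -0.18828622  0.05034499] 0.03736430567598051
```

View pics/w5c.png

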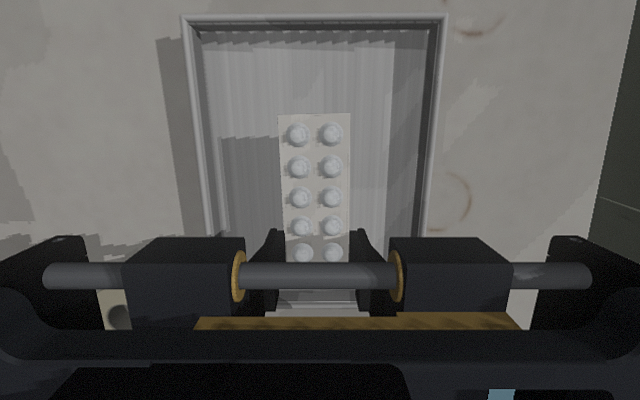

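```bash
python3 -m creep '{"linear":[[0,0,-0.1],[0,0,-0.2],[0,0,-0.26],[0,0,-0.29],[0,0,-0.29]],"twist":[[0,0,0],[0,0,0],[0,0,0],[0,0,0],[0,0,0]]}'
python3 -m creep '{"linear":[[0,0,-0.01],[0,0,-0.02],[0,0,-0.02]],"twist":[[0,0,0],[0,0,0],[0,0,0]]}'
```

```text
clock: 11.35
position: [0.4611, -0.1884, 0.0216]
ee_rot: [2.21, -2.232, -0.001]
force: [0.6, -0.8, -0.9]
finger_gap: 0.0377
clock: 11.65
position: [0.4615, -0.1889, 0.0202]
ee_rot: [2.21, -2.233, 0.0]
force: [0.6, 0.5, -1.3]
finger_gap: 0.0371
```

```bash
python3 -m creep '{"linear":[[0,0,-0.01],[0,0,-0.02],[0,0,-0.02]],"twist":[[0,0,0],[0,0,0],[0,0,0]]}'
python3 -m creep '{"linear":[[0,0,0],[0,0,0],[0,0,0],[0,0,0],[0,0,0]],"twist":[[0,0,0],[0,0,0],[0,0,0],[0,0,0],[0,0,0]]}' -0.35
python3 -m creep '{"linear":[[0,0,0],[0,0,0.1],[0,0,0.4],[0,0,0.8],[0,0,1]],"twist":[[0,0,0],[0,0,0],[0,0,0],[0,0,0],[0,0,0]]}'
python3 -m creep '{"linear":[[-0.1,0,0.2],[-0.2,0,0.4],[-0.3,0,0.4],[-0.3,0,0.4]],"twist":[[0,0,0],[0,0,0],[0,0,0],[0,0,0]]}'
python3 -c "
from h import *
s=snap('wrist','w6')
cv2.imwrite('pics/w6c.png',s['img'])
print(manip.sense()['position'],manip.sense()['finger_gap'])"
```

```text
clock: 11.95
position: [0.4613, -0.1888, 0.018]
ee_rot: [2.209, -2.233, -0.0]
force: [0.4, -0.2, -0.4]
finger_gap: 0.0377
clock: 12.45
position: [0.4614, -0.1889, 0.0181]
ee_rot: [2.21, -2.233, 0.0]
force: [0.4, -0.7, -0.1]
finger_gap: 0.0579
clock: 12.95
position: [0.4631, -0.1892, 0.1219]
ee_rot: [-2.209, 2.232, -0.007]
force: [0.1, -1.0, -0.2]
finger_gap: 0.0588
clock: 13.35
position: [0.4304, -0.1892, 0.1584]
ee_rot: [2.208, -2.234, 0.002]
force: [-0.1, 0.5, 0.2]
finger_gap: 0.0587
[ 0.43067217 -0.18889365  0.15779565] 0.05856792257015271
```

View pics/w6c.png

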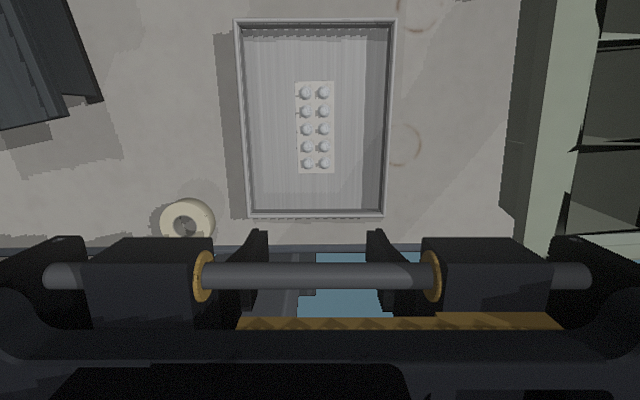

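Run:
```python
from h import *
s=load('w6')
A=[pt(s,a,b,.008) for a,b in [(296,81),(334,81),(335,173),(298,173)]];T=[pt(s,a,b,.02) for a,b in [(234,19),(397,20),(384,216),(245,219)]]
d=A[0]+A[1]-A[2]-A[3];t=T[0]+T[1]-T[2]-T[3]
print(np.mean(A,0),np.mean(T,0),'L',np.linalg.norm(d)/2,'ang',np.arctan2(d[1],d[0])-np.arctan2(t[1],t[0]))
print([pt(s,a,b)[2].round(4) for a,b in [(298,84),(332,84),(332,170),(300,170),(270,100),(270,170)]])
s2=snap('top','t3');print('short z', pt(s2,235,178).round(4))
a=load('top1')['img'][160:200,222:252].astype(int);b=s2['img'][160:200,222:252].astype(int)
print('short region diff',np.abs(a-b).mean())
q=manip.sense();print(q['force'],q['joint_velocities'].round(3));manip.close_job()
```

```text
[ 0.49332934 -0.19005456  0.008     ] [ 0.49533862 -0.18930804  0.02      ] L 0.08879334600451955 ang 0.023449323891462887
[np.float64(0.0041), np.float64(0.0053), np.float64(0.0045), np.float64(0.0041), np.float64(0.0041), np.float64(0.0043)]
short z [0.5589 0.1137 0.0624]
short region diff 18.837777777777777
[-0.2593417   0.45634271 -0.18187451] [-0.005  0.018 -0.005 -0.006 -0.003 -0.001 -0.001]
the job is handed in; nothing more can be done
```

I slid the long strip about 70 mm along its lane until it overhung the lip by roughly 34 mm, still flat. I then gripped it across its width by the overhanging end at 20 N, laid it in the tray and handed the job in. No verdict was reported. The robot clock read about 13.4 s, against the 58 s limit.

What the last checks showed:
- **Position:** the last wrist picture puts the strip about 2 mm from the tray's middle and 0.02 rad off its long side.
- **Flatness:** corner depth readings agreed within about 1 mm. They came out 2–4 mm below the expected top height of 8 mm and about level with the floor readings. They therefore show no tilt, but they don't confirm the strip's height on their own.
- **Clearance:** the gripper was open and raised clear of everything, with the force reading near zero.
- **Short strip:** the final before/after check was inconclusive. The images differed by about 19 grey levels in its area, probably because the arm or its shadow was in view, but I didn't look at that picture. In the earlier scene and wrist pictures it was still in its lane, though I did not measure its position again. Nothing was seen touching it.

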